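# Change the test rig over to the standby tank at its ball valves

## Robot

A 7-joint arm with a two-finger parallel gripper is mounted at the origin on the work surface. World frame = base frame: x ahead of the robot, y to its left, z up, the work surface at z = 0. Lengths are in m, angles in rad, forces in N, time in s.
With the tool pointing down it reaches from about 0.4 to 0.85 m from the base axis. Payload 4.5 kg.
Tool frame: the origin (TCP) lies at the very end of the fingers, on their centre line; the grasp point (between the pads) lies 19 mm behind it (robot.pinch_z is the distance from the TCP to the grasp point, in m); z points along the fingers, y is the line along which they close (so a half turn about z gives the same grasp; the last joint's range is limited). The gripper opens to 88 mm and grips with 3 to 60 N. Pads are 18 mm wide; open, the fingers measure 123 mm over their backs; the gripper's body (75 mm by 187 mm) begins 45 mm behind the grasp point.
Start: joints at [-1.224, 0.689, -0.195, 1.565, 0.157, 0.902, -0.215], TCP at [0.192, 0.595, 0.239] pointing down, gripper open.
Joint ranges: [-3.01, 3.01], [-0.46, 2.08], [-1.47, 1.51], [0.13, 2.56], [-1, 4.14], [0.04, 2.09], [-2.66, 2.66]. Speed limits (rad/s): [2.57, 2.57, 3.14, 3.14, 3.14, 3.14, 3.14].

## Interface

Orientations are given as a unit quaternion [w, x, y, z].
In Python, from workcell import robot gives the robot as it stands.
- The arm moves only by the tool step_arm, never from a script. Its argument "steps" is a list of rows, each a list of 2 entries, a list of its own where there are three numbers: the shift along the world's x, y, z in mm, then the turn about the world's z in degrees. A call has 1 to 10 rows; each row shifts and turns the commanded pose from where the row before left it; what a row does not reach is not made up. A row lasts 1/8 s, in which the tool goes at most 62.5 mm and 10.7 degrees, less where a joint would pass 70% of its speed; a pose out of reach is approached as far as the arm can. A call with a gripper value outside its range is refused whole. "grip" is the finger opening in mm, from 0 to 88.1, set as the call begins (left out, the last holds). The fingers move at their own pace and stop on an object; "newtons" is the grip in N (left out, the last holds). Time passes only in rows, so rows that do not move let the fingers close. It gives the time, the measured TCP pose, the force, the opening and the grip force at its end, in the units of the state.
- robot.state(): the state, without advancing time (a new reading comes with each control period).
- robot.camera(name): name is "side" or "top"; returns a dict with "pixels" (384x512x3 uint8, red, green, blue), "range_z" (384x512 float32, m along the optical axis (not along the pixel's ray), 0 where there is no reading), "camera_matrix" (3x3 intrinsics, pixels), "camera_from_world" (4x4, takes a point from world to camera coordinates). Camera axes: x right, y down, z forward; pixel columns grow to the right and rows downward; lengths in m; the calibration is good to about 2 mm. A picture is of the moment at which its call begins.
- robot.job_done(): hands the job in; it is judged then, once.
Trained networks look in the newest picture that a camera, given by its name, has taken for a name from the list of things; names that differ only in an ending like _2 or _b are one class to them, and where a whole thing is asked for, a point or a joint stands for the part that bears it (a point fixed in the world has none). Each returns a list of dicts, best first, with "conf" (0 to 1); they miss things now and then, are a little off and sometimes report something else, mostly with a low value. They report only what shows in the picture. A call takes as long as a camera call.
- robot.look_for(target, camera): "at" ([x, y, z] in m, in the coordinates of the camera as it stood for that picture, good to about 4 mm: the middle of the surface that is visible of it).
- robot.trace(target, camera): "pixels" (384x512 bool, what is visible of it).
- robot.landmark_of(target, camera): "at" ([x, y, z] in m, in the coordinates of the camera as it stood for that picture, good to about 4 mm: a listed point, or the origin of a listed thing).
The state is a dict: "time_s": time; "joint_pos": joint angles; "qvel": joint speeds; "joint_efforts": joint torques, N m; "position": TCP position; "tcp_rot": TCP orientation; "ft_force": force on the tool from outside, world axes, zero at the start; "torque": the same for the moment, N m; "gripper_width": finger opening in m; "gripper_force": force on a finger pad.
Only numpy, scipy, OpenCV 4.12 (cv2) and the standard library are available. Lean on these libraries where they do the work, as an engineer would, in place of code of your own. Each camera call takes 0.05 s, during which the arm holds its last target. There are 200 camera calls.

## Task

Two identical tanks stand on the bench: one has its ball valve open (lever nearly along its pipe), the other shut (lever nearly across its pipe). Change over: first shut the open valve, then open the other one. Take each lever all the way round until it runs against its stop and lean on it firmly (12 to 25 N at the grip) for about half a second so that it is surely home, without wrenching it; let go, and leave everything else on the bench where it stands.

Things in the scene. Friction and masses are not known exactly. Their poses are not given: they have to be found in the camera images.
- feed_tank: Tank unit fixed to the table, the tank in use, valve open at the start. Origin on the table below the valve stem, z up. Pipe (28 mm thick, centre 85 mm up) along its x axis through a brass ball valve at the origin; clear tank at x 120 to 300 mm, y +-80 mm, top 145 mm up; spout at x -115 mm. Both units look alike; which is left or right varies.
- feed_handle (a joint): Lever angle, rad, counter-clockwise from above. 0: points to the unit's +y, across the pipe (shut); 1.57: to its -x, along the pipe (open). Rubber-sleeved stop pins at both ends, on a plate set by hand: both stops of a valve are shifted alike by up to 0.17 rad (10 degrees) either way, unknown, found by touch. Friction 0.35 N m; stays where left. Starts at 1.05 to 1.33.
- feed_grip (a point): Grip point of that lever, 110 mm from the stem, 150 mm above the table. Black sleeve 20 mm wide, 14 mm high (143 to 157 mm above the table), 45 to 140 mm from the stem; below it free air down to the pipe's top at 99 mm. Push it sideways or pinch it from above; friction is about 3 N here, and 12 N here loads the stop enough, over 30 N is wrenching.
- standby_tank: Tank unit fixed to the table, the standby tank, valve shut at the start. Origin on the table below the valve stem, z up. Pipe (28 mm thick, centre 85 mm up) along its x axis through a brass ball valve at the origin; clear tank at x 120 to 300 mm, y +-80 mm, top 145 mm up; spout at x -115 mm. Both units look alike; which is left or right varies.
- standby_handle (a joint): Lever angle, rad, counter-clockwise from above. 0: points to the unit's +y, across the pipe (shut); 1.57: to its -x, along the pipe (open). Rubber-sleeved stop pins at both ends, on a plate set by hand: both stops of a valve are shifted alike by up to 0.17 rad (10 degrees) either way, unknown, found by touch. Friction 0.35 N m; stays where left. Starts at 0.24 to 0.52.
- standby_grip (a point): Grip point of that lever, 110 mm from the stem, 150 mm above the table. Black sleeve 20 mm wide, 14 mm high (143 to 157 mm above the table), 45 to 140 mm from the stem; below it free air down to the pipe's top at 99 mm. Push it sideways or pinch it from above; friction is about 3 N here, and 12 N here loads the stop enough, over 30 N is wrenching.
- tub_mid: Bystander: small white tub with blue lid, 108 x 88 mm, 60 mm high, between the two units. Origin under its centre, like all bystanders but the tools.
- tub_left: Bystander: white tub with green lid, 138 x 118 mm, 70 mm high, far left.
- tub_right: Bystander: white tub with blue lid, 128 x 108 mm, 70 mm high, far right.
- tape_roll: Bystander: roll of paper tape lying flat, 90 mm across, 25 mm high, between the units.
- screwdriver: Bystander: screwdriver, 200 mm long, lying flat left of the robot's front.
- wrench: Bystander: wrench, 180 mm long, lying flat right of the robot's front.
- jar: Bystander: clear jar with white lid, 70 mm across, 100 mm high, on the right.

How it is judged:
By the outcome, as a careful person would: the job done as asked, in the order asked, and still so for the second after the job is handed in, with the robot touching nothing.
It also fails if it takes over 64 s, if anything falls off the work surface, if the arm or the gripper's body presses on something with over 40 N, if the wrist force passes 120 N, or if a joint passes its speed limit or range.

## Working session

There is one attempt and no reset: what is moved stays moved. The work goes in short steps, Python scripts to look and compute and a tool call to move; the robot and the scene stay as the last step left them, time stands still between calls to the robot, and variables do not carry over. Pictures are saved under pics/ and viewed, at most 10 in all, crops included, and the job is handed in when it is done.

Besides the shell and the picture viewer there is one more tool, called after "Emit:" as a command line: name --argument value ..., lists and objects as JSON in quotes. step_arm: Moves the arm, as the interface text tells. Its arguments: {"type":"object","properties":{"steps":{"type":"array"},"grip":{"type":"number"},"newtons":{"type":"number"}},"required":["steps"]}

```bash
mkdir -p pics; cat > h.py <<'E'
import numpy as np, cv2
from workcell import robot
def w(c,p):
    return (np.linalg.inv(c["camera_from_world"])@np.append(p,1))[:3]
E
python3 - <<'E'
from h import *
for n in ("top","side"):
    c=robot.camera(n); cv2.imwrite(f"pics/{n}0.png",c["pixels"][:,:,::-1])
    for t in ("feed_tank","standby_tank","feed_grip","standby_grip"):
        for d in robot.landmark_of(t,n)[:3]: print(n,t,round(d["conf"],2),w(c,d["at"]).round(3))
s=robot.state();print({k:np.round(v,3) for k,v in s.items()})
E
```

```text
top feed_tank 0.56 [ 0.556 -0.202  0.   ]
top standby_tank 0.89 [0.615 0.179 0.002]
top feed_grip 0.83 [ 0.462 -0.151  0.149]
top standby_grip 0.66 [0.554 0.274 0.145]
top standby_grip 0.27 [ 0.363 -0.169 -0.002]
side feed_tank 0.91 [ 0.555 -0.206 -0.001]
side standby_tank 0.78 [ 0.612  0.175 -0.002]
side feed_grip 0.79 [ 0.457 -0.15   0.154]
side standby_grip 0.82 [0.551 0.269 0.147]
{'time_s': np.float64(0.5), 'joint_pos': array([-1.224,  0.689, -0.195,  1.565,  0.157,  0.903, -0.215]), 'qvel': array([-0.001, -0.001,  0.   , -0.001, -0.   , -0.001, -0.001]), 'joint_efforts': array([ 1.0000e-03, -5.2710e+01, -1.2660e+00, -1.5361e+01, -5.2000e-02,
        0.0000e+00,  0.0000e+00]), 'position': array([0.192, 0.595, 0.239]), 'tcp_rot': array([ 0.   ,  0.156,  0.988, -0.   ]), 'ft_force': array([-0.009,  0.188, -1.677]), 'torque': array([-0.011,  0.016, -0.011]), 'gripper_force': np.float64(0.0), 'gripper_width': np.float64(0.088)}
```

View pics/top0.png

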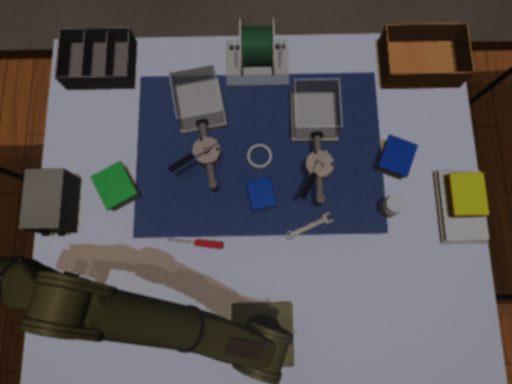

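View pics/side0.png

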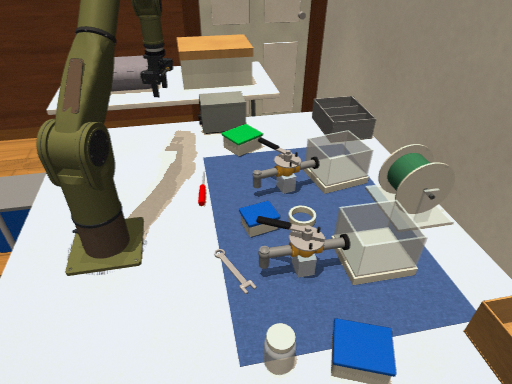

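The right unit (stem about 319,163 in top view) is the feed, and its lever points to 305,195. The left unit (stem 206,150, lever tip 172,167) is the standby. The landmarks give a lever radius of 110 mm, which matches the spec. I'll push with closed fingers, approaching the feed lever from its -x/-y side.

Emit:
step_arm --steps '[[[26,-35,0],-10],[[26,-35,0],-10],[[26,-35,0],-10],[[26,-35,0],-10],[[26,-35,0],-10],[[26,-35,0],-10],[[26,-35,0],-10],[[26,-35,0],-10],[[26,-35,0],-10],[[26,-35,0],-10]]' --grip 0 --newtons 30

```text
time_s: 1.75
position: [0.4531, 0.2438, 0.239]
tcp_rot: [-0.0, 0.858, 0.513, 0.0]
ft_force: [0.4, 1.0, -0.7]
gripper_width: 0.0006
gripper_force: 0.0
```

Emit:
step_arm --steps '[[[4,-43,0],0],[[4,-43,0],0],[[4,-43,0],0],[[4,-43,0],0],[[0,-43,0],0],[[0,-43,0],0],[[-8,-43,0],0],[[-8,-43,0],0],[[-8,-43,0],0],[[-8,-43,0],0]]'

```text
time_s: 3.0
position: [0.4362, -0.1866, 0.239]
tcp_rot: [0.0, 0.857, 0.516, 0.0]
ft_force: [0.7, 0.8, -1.0]
gripper_width: 0.0004
gripper_force: 0.0
```

```bash
cat >> h.py <<'E'
def st():
    s=robot.state();q=s["tcp_rot"];a=np.degrees(2*np.arctan2(q[2],q[1]))-90
    print("t",round(s["time_s"],2),"p",np.round(1000*s["position"],1),"yaw_y",round(a,1),"F",np.round(s["ft_force"],1),"j",np.round(s["joint_pos"],2),"w",s["gripper_width"])
E
python3 -c "from h import *;st()"
```

```text
t 3.0 p [ 436.2 -186.6  239. ] yaw_y -27.9 F [ 0.7  0.8 -1. ] j [ 0.19  0.5   0.18  2.02 -0.15  0.63 -0.02] w 0.0003569334860190202
```

Emit:
step_arm --steps '[[[0,0,-18],0],[[0,0,-18],0],[[0,0,-18],0],[[0,0,-18],0],[[0,0,-18],0],[[0,0,-19],0],[[0,0,0],0]]'

```text
time_s: 3.88
position: [0.4358, -0.185, 0.129]
tcp_rot: [-0.001, 0.857, 0.516, -0.001]
ft_force: [0.3, 0.9, -0.4]
gripper_width: 0.0002
gripper_force: 0.0
```

```bash
python3 - <<'E'
from h import *;st()
S=np.array([555.5,-204])
prev=None
for th in [151]+list(range(146,80,-5)):
    a=np.radians(th);p=S+110*np.array([np.cos(a),np.sin(a)])-19*np.array([np.sin(a),-np.cos(a)])
    print(th,p.round(0),None if prev is None else (p-prev).round(1));prev=p
c=robot.camera("side");cv2.imwrite("pics/s1.png",cv2.resize(c["pixels"][150:310,200:420,::-1],None,fx=3,fy=3))
E
```

```text
t 3.88 p [ 435.8 -185.   129. ] yaw_y -27.9 F [ 0.3  0.9 -0.4] j [ 0.24  0.7   0.1   2.12 -0.2   0.34  0.02] w 0.00016988233269943668
151 [ 450. -167.] None
146 [ 454. -158.] [3.6 9. ]
141 [ 458. -150.] [4.4 8.7]
136 [ 463. -141.] [5.1 8.3]
131 [ 469. -133.] [5.8 7.8]
126 [ 475. -126.] [6.5 7.3]
121 [ 483. -119.] [7.1 6.7]
116 [ 490. -113.] [7.6 6. ]
111 [ 498. -108.] [8.1 5.3]
106 [ 507. -103.] [8.6 4.6]
101 [ 516. -100.] [8.9 3.9]
96 [525. -97.] [9.2 3.1]
91 [535. -94.] [9.5 2.2]
86 [544. -93.] [9.6 1.4]
81 [554. -92.] [9.7 0.6]
```

View pics/s1.png

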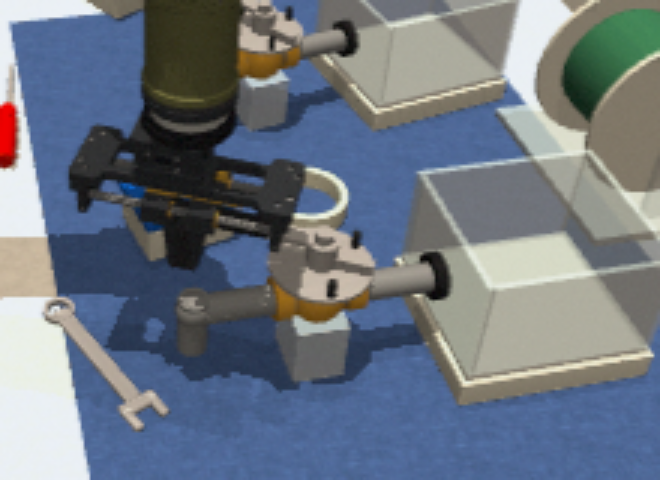

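The closed fingers (about 185,250) stand clear on the near side of the feed lever at the right height. Starting the push.

Emit:
step_arm --steps '[[[7,9,0],0],[[7,9,0],0],[[4,9,0],-5],[[4,9,0],-5],[[5,8,0],-5],[[6,8,0],-5],[[6,7,0],-5],[[7,7,0],-5]]'

```text
time_s: 4.92
position: [0.4827, -0.1199, 0.1304]
tcp_rot: [0.001, 0.962, 0.274, 0.0]
ft_force: [-1.1, -4.6, 0.2]
gripper_width: 0.0004
gripper_force: 1.9
```

```bash
python3 -c "from h import *;st()"
```

```text
t 4.92 p [ 482.7 -119.9  130.4] yaw_y -58.1 F [-1.1 -4.6  0.2] j [-0.01  0.73  0.27  2.06 -0.45  0.41 -0.41] w 0.0003742174347530031
```

Emit:
step_arm --steps '[[[7.5,6,0],-5],[[8,5,0],-5],[[8.5,4.5,0],-5]]'

```text
time_s: 5.3
position: [0.5061, -0.1041, 0.1303]
tcp_rot: [0.001, 0.989, 0.147, -0.0]
ft_force: [-2.1, -3.5, 1.3]
gripper_width: 0.0005
gripper_force: 1.9
```

Emit:
step_arm --steps '[[[4.5,2,0],-2.5],[[4.5,2,0],-2.5]]'

```text
time_s: 5.55
position: [0.5149, -0.0996, 0.13]
tcp_rot: [0.0, 0.995, 0.104, -0.0]
ft_force: [-3.0, -2.4, 1.6]
gripper_width: 0.0003
gripper_force: 1.8
```

Emit:
step_arm --steps '[[[4,1.5,0],-2],[[4,1.3,0],-2]]'

```text
time_s: 5.8
position: [0.5222, -0.0969, 0.1297]
tcp_rot: [-0.0, 0.998, 0.069, -0.001]
ft_force: [-8.1, -3.3, 7.6]
gripper_width: 0.0005
gripper_force: 4.4
```

Emit:
step_arm --steps '[[[4,1,0],-2]]'

```text
time_s: 5.92
position: [0.5239, -0.0963, 0.1297]
tcp_rot: [-0.001, 0.999, 0.051, -0.003]
ft_force: [-12.5, -3.5, 10.3]
gripper_width: 0.0003
gripper_force: 6.2
```

Emit:
step_arm --steps '[[[3,0.8,0],-1.5]]'

```text
time_s: 6.05
position: [0.5254, -0.0957, 0.1296]
tcp_rot: [-0.001, 0.999, 0.039, -0.005]
ft_force: [-15.3, -4.6, 12.3]
gripper_width: 0.0005
gripper_force: 7.8
```

Emit:
step_arm --steps '[[[3,0.7,0],-1.5]]'

```text
time_s: 6.18
position: [0.5265, -0.0952, 0.1296]
tcp_rot: [-0.001, 1.0, 0.025, -0.006]
ft_force: [-18.7, -4.8, 16.1]
gripper_width: 0.0004
gripper_force: 9.8
```

Emit:
step_arm --steps '[[[0,0,0],0],[[0,0,0],0],[[0,0,0],0],[[0,0,0],0],[[0,0,0],0]]'

```text
time_s: 6.8
position: [0.5266, -0.0951, 0.1295]
tcp_rot: [-0.001, 1.0, 0.026, -0.006]
ft_force: [-16.4, -3.9, 13.5]
gripper_width: 0.0005
gripper_force: 8.3
```

```bash
python3 - <<'E'
from h import *;st()
c=robot.camera("side");cv2.imwrite("pics/s2.png",cv2.resize(c["pixels"][150:310,200:420,::-1],None,fx=3,fy=3,interpolation=cv2.INTER_CUBIC))
E
```

```text
t 6.8 p [526.6 -95.1 129.5] yaw_y -87.1 F [-16.4  -3.9  13.5] j [-0.17  0.79  0.45  1.94 -0.62  0.56 -0.81] w 0.0005369473649789567
```

View pics/s2.png

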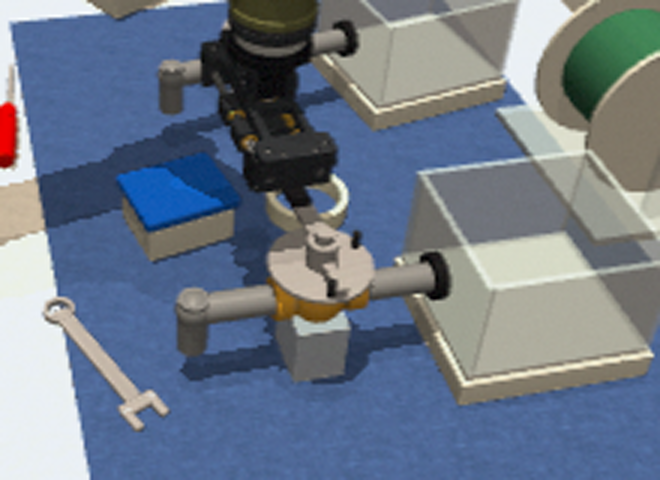

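The lever's tail rests on the near stop pin (about 332,287), so the feed valve is home and has been leaned on at about 16 N. Backing off and moving to the standby valve.

Emit:
step_arm --steps '[[[-12,-1,0],0],[[-14,-2,0],0],[[0,0,30],0],[[0,0,35],0],[[0,0,35],0],[[9,40,0],5],[[9,40,0],5],[[9,40,0],5],[[9,40,0],5],[[9,40,0],5]]'

```text
time_s: 8.1
position: [0.5533, 0.1057, 0.2299]
tcp_rot: [-0.001, 0.97, 0.245, 0.001]
ft_force: [0.2, 0.3, -0.0]
gripper_width: 0.0003
gripper_force: 0.0
```

Emit:
step_arm --steps '[[[9,40,0],5],[[9,40,0],0],[[9,40,0],0],[[9,40,0],0],[[9,35,0],0],[[0,0,0],0]]'

```text
time_s: 8.85
position: [0.5968, 0.3037, 0.2289]
tcp_rot: [-0.002, 0.958, 0.288, 0.001]
ft_force: [-0.6, -0.0, 0.5]
gripper_width: 0.0008
gripper_force: 0.0
```

```bash
python3 - <<'E'
from h import *;st()
c=robot.camera("top")
for t in ("standby_tank","feed_grip","standby_grip"):
    for d in robot.landmark_of(t,"top")[:2]: print(t,round(d["conf"],2),w(c,d["at"]).round(3))
E
```

```text
t 8.85 p [596.8 303.7 228.9] yaw_y -56.5 F [-0.6 -0.   0.5] j [-0.79  0.81  0.5   1.45 -0.44  0.99 -1.16] w 0.000789897341332437
standby_tank 0.55 [ 0.615  0.179 -0.002]
feed_grip 0.56 [ 0.543 -0.091  0.149]
standby_grip 0.72 [0.554 0.272 0.147]
standby_grip 0.61 [ 0.36  -0.169 -0.003]
```

Emit:
step_arm --steps '[[[0,0,-20],0],[[0,0,-20],0],[[0,0,-20],0],[[0,0,-20],0],[[0,0,-19],0],[[-12,-8,0],0],[[-12,-8,0],0],[[0,0,0],0]]'

```text
time_s: 10.05
position: [0.5728, 0.2807, 0.1305]
tcp_rot: [0.0, 0.959, 0.284, -0.001]
ft_force: [-0.3, -0.2, -0.0]
gripper_width: 0.0005
gripper_force: 0.0
```

```bash
python3 - <<'E'
from h import *;st()
S=np.array([614,177.5])
prev=robot.state()["position"][:2]*1000
for th in list(range(123,200,5)):
    a=np.radians(th);p=S+110*np.array([np.cos(a),np.sin(a)])-19*np.array([-np.sin(a),np.cos(a)])
    print(th,p.round(0),(p-prev).round(1));prev=p
E
```

```text
t 10.05 p [572.8 280.7 130.5] yaw_y -57.0 F [-0.3 -0.2 -0. ] j [-0.75  0.89  0.43  1.63 -0.5   0.74 -1.08] w 0.0004904844064779615
123 [570. 280.] [-2.7 -0.6]
128 [561. 276.] [-8.8 -4.2]
133 [553. 271.] [-8.4 -5. ]
138 [545. 265.] [-7.9 -5.7]
143 [538. 259.] [-7.4 -6.4]
148 [531. 252.] [-6.8 -7. ]
153 [525. 244.] [-6.2 -7.5]
158 [519. 236.] [-5.5 -8. ]
163 [514. 228.] [-4.8 -8.5]
168 [510. 219.] [-4.  -8.9]
173 [507. 210.] [-3.2 -9.2]
178 [505. 200.] [-2.4 -9.4]
183 [503. 191.] [-1.6 -9.6]
188 [502. 181.] [-0.7 -9.7]
193 [503. 171.] [ 0.1 -9.7]
198 [504. 162.] [ 1.  -9.7]
```

Emit:
step_arm --steps '[[[-3,-1,0],0],[[-9,-4,0],5],[[-8.5,-5,0],5],[[-8,-5.5,0],5],[[-7.5,-6.5,0],5],[[-7,-7,0],5],[[-6,-7.5,0],5],[[-5.5,-8,0],5],[[-5,-8.5,0],5]]'

```text
time_s: 11.18
position: [0.5146, 0.2306, 0.1308]
tcp_rot: [-0.0, 0.802, 0.597, 0.002]
ft_force: [0.7, 3.2, -2.9]
gripper_width: 0.0004
gripper_force: 1.6
```

Emit:
step_arm --steps '[[[-4,-9,0],5],[[-3,-9,0],5]]'

```text
time_s: 11.42
position: [0.5071, 0.2125, 0.1308]
tcp_rot: [-0.001, 0.747, 0.665, 0.001]
ft_force: [-0.7, 3.8, -1.4]
gripper_width: 0.0003
gripper_force: 1.7
```

```bash
python3 -c "from h import *;st()"
```

```text
t 11.43 p [507.1 212.5 130.8] yaw_y -6.7 F [-0.7  3.8 -1.4] j [-0.57  0.76  0.15  1.9  -0.22  0.5  -0.38] w 0.00028912442536028354
```

Now in small steps, watching for the stop.

Emit:
step_arm --steps '[[[-1.2,-4.5,0],2.5],[[-1.2,-4.5,0],2.5]]'

```text
time_s: 11.68
position: [0.5046, 0.2028, 0.1308]
tcp_rot: [-0.0, 0.718, 0.696, 0.001]
ft_force: [-0.4, 4.4, 0.4]
gripper_width: 0.0002
gripper_force: 2.0
```

Emit:
step_arm --steps '[[[-0.8,-4,0],2]]'

```text
time_s: 11.8
position: [0.5037, 0.1981, 0.1308]
tcp_rot: [-0.0, 0.706, 0.708, 0.0]
ft_force: [0.2, 4.5, 0.7]
gripper_width: 0.0004
gripper_force: 2.0
```

Emit:
step_arm --steps '[[[-0.6,-4,0],2]]'

```text
time_s: 11.92
position: [0.5031, 0.1936, 0.1308]
tcp_rot: [0.0, 0.693, 0.721, 0.0]
ft_force: [-1.4, 3.6, 1.0]
gripper_width: 0.0004
gripper_force: 2.0
```

Emit:
step_arm --steps '[[[-0.4,-4,0],2]]'

```text
time_s: 12.05
position: [0.5027, 0.1893, 0.1308]
tcp_rot: [0.0, 0.681, 0.733, 0.0]
ft_force: [-0.9, 3.8, 0.8]
gripper_width: 0.0003
gripper_force: 2.0
```

Emit:
step_arm --steps '[[[-0.2,-4,0],2]]'

```text
time_s: 12.18
position: [0.5024, 0.1852, 0.1308]
tcp_rot: [0.0, 0.668, 0.744, 0.0]
ft_force: [-0.9, 3.9, 0.8]
gripper_width: 0.0002
gripper_force: 2.0
```

Emit:
step_arm --steps '[[[0,-4,0],2]]'

```text
time_s: 12.3
position: [0.5023, 0.1811, 0.1308]
tcp_rot: [-0.0, 0.655, 0.756, -0.0]
ft_force: [-1.3, 3.8, 0.3]
gripper_width: 0.0003
gripper_force: 2.0
```

Emit:
step_arm --steps '[[[0,-4,0],2]]'

```text
time_s: 12.42
position: [0.5023, 0.1772, 0.1308]
tcp_rot: [-0.0, 0.641, 0.767, -0.0]
ft_force: [-2.1, 4.9, 1.5]
gripper_width: 0.0008
gripper_force: 2.8
```

Emit:
step_arm --steps '[[[0.2,-3.5,0],2]]'

```text
time_s: 12.55
position: [0.5022, 0.1754, 0.1308]
tcp_rot: [-0.001, 0.627, 0.779, 0.001]
ft_force: [-3.0, 9.7, 1.3]
gripper_width: 0.0002
gripper_force: 4.9
```

Emit:
step_arm --steps '[[[0.3,-3.5,0],0]]'

```text
time_s: 12.68
position: [0.5024, 0.1741, 0.1308]
tcp_rot: [-0.002, 0.627, 0.779, 0.002]
ft_force: [-2.7, 13.5, 0.0]
gripper_width: 0.0006
gripper_force: 7.1
```

Emit:
step_arm --steps '[[[0.3,-2.5,0],0]]'

```text
time_s: 12.8
position: [0.5025, 0.1734, 0.1309]
tcp_rot: [-0.002, 0.626, 0.78, 0.003]
ft_force: [-4.3, 16.2, 0.4]
gripper_width: 0.0004
gripper_force: 8.3
```

Emit:
step_arm --steps '[[[0.2,-1.5,0],0],[[0,0,0],0],[[0,0,0],0],[[0,0,0],0],[[0,0,0],0],[[0,0,0],0]]'

```text
time_s: 13.55
position: [0.5026, 0.173, 0.1309]
tcp_rot: [-0.002, 0.626, 0.78, 0.003]
ft_force: [-4.1, 16.1, 0.1]
gripper_width: 0.0002
gripper_force: 8.2
```

```bash
python3 - <<'E'
from h import *;st()
c=robot.camera("side");cv2.imwrite("pics/s3.png",cv2.resize(c["pixels"][110:270,220:400,::-1],None,fx=3,fy=3,interpolation=cv2.INTER_CUBIC))
E
```

```text
t 13.55 p [502.6 173.  130.9] yaw_y 12.5 F [-4.1 16.1  0.1] j [-0.44  0.73  0.04  1.95 -0.08  0.45 -0.12] w 0.00015400398984069302
```

View pics/s3.png

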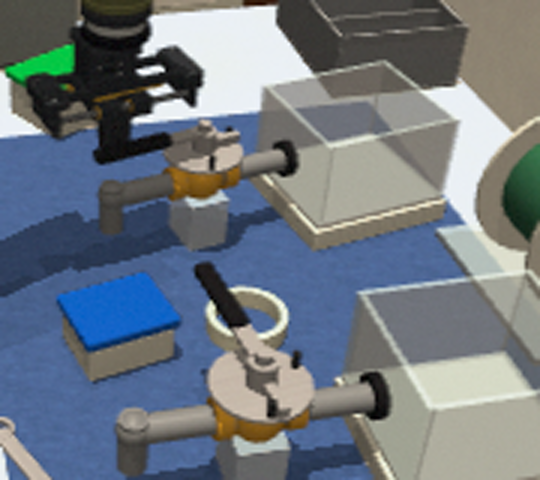

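The standby lever (105–170,145) now lies along its pipe with its tail at the stop. The feed lever (220,295) is still across its pipe, with its tail on the pin. Backing off and lifting clear.

Emit:
step_arm --steps '[[[-2,12,0],0],[[-3,15,0],0],[[-3,15,0],0],[[0,0,30],0],[[0,0,35],0],[[0,0,35],0],[[0,0,0],0],[[0,0,0],0]]'

```text
time_s: 14.6
position: [0.4949, 0.2083, 0.2302]
tcp_rot: [-0.0, 0.629, 0.778, -0.001]
ft_force: [0.3, 0.0, -0.1]
gripper_width: 0.0002
gripper_force: 0.0
```

```bash
python3 - <<'E'
from h import *;st()
c=robot.camera("side")
for t in ("feed_grip","standby_grip"):
    for d in robot.landmark_of(t,"side")[:2]: print(t,round(d["conf"],2),w(c,d["at"]).round(3))
print(robot.job_done())
E
```

```text
t 14.6 p [494.9 208.3 230.2] yaw_y 12.1 F [ 0.3  0.  -0.1] j [-0.54  0.59  0.1   1.85 -0.08  0.71 -0.19] w 0.00021772487409465986
feed_grip 0.73 [ 0.54  -0.096  0.151]
standby_grip 0.56 [0.501 0.149 0.15 ]
the job is handed in; nothing more can be done
None
```

The feed valve was shut first, then the standby valve opened. Each lever was leaned on its stop at about 16 N for over half a second and let go, nothing else on the bench was touched, and the job was handed in at about 15 s; no verdict came back.

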